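# Shut, hasp and pin the office form box

## Robot

A 6-joint arm with a two-finger parallel gripper is mounted at the origin on the work surface. World frame = base frame: x ahead of the robot, y to its left, z up, the work surface at z = 0. Lengths are in m, angles in rad, forces in N, time in s.
With the tool pointing down it reaches from about 0.325 to 0.775 m from the base axis. Payload 5.5 kg.
Tool frame: the origin (TCP) lies between the finger pads; the fingertips stand 8 mm ahead of it and the grasp point (between the pads) lies 11 mm behind it (tcp_to_tips is the distance from the TCP to the fingertips, in m); z points along the fingers, y is the direction in which the jaws open and shut (so a half turn about z gives the same grasp; the last joint's range is limited). The gripper opens to 88 mm and grips with 3 to 60 N. Pads are 20 mm wide; open, the fingers measure 115 mm over their backs; the gripper's body (75 mm by 178 mm) begins 61 mm behind the grasp point.
Start: joints at [1.124, 0.091, 1.231, -0, 1.82, -0.057], TCP at [0.228, 0.555, 0.231] pointing down, gripper open.
Joint ranges: [-2.87, 2.87], [-0.86, 2.18], [0.17, 2.46], [-1.51, 4.65], [0.06, 2.69], [-2.65, 2.65]. Speed limits (rad/s): [2.57, 2.57, 3.01, 3.14, 3.14, 3.14].

## Interface

Orientations are given as a unit quaternion [w, x, y, z].
In Python, from bench import * gives the robot as it stands. Calls block until the motion is done:
- move_to(position, orientation): joint-space move of the TCP to a pose.
- move_l(position, speed=0.15, orientation=None): straight line of the TCP; orientation=None keeps the orientation; speed is the mean speed in m/s.
- movej(angles): joint-space move.
- gripper_open() and close(): open the fingers fully, or close them until they stop; the grip force is fixed at half the most.
- hold(seconds).
- inverse_kinematics(position, orientation): joint angles nearest the present ones, or None.
- state(): the state.
- get_image(name): name is "scene" or "top" or "wrist"; returns a dict with "frame" (480x640x3 uint8, blue, green, red), "depth" (480x640 float32, m along the optical axis (not along the pixel's ray), 0 where there is no reading), "camera_matrix" (3x3 intrinsics, pixels), "view" (4x4, takes a point from world to camera coordinates). Camera axes: x right, y up, looking along -z (the intrinsics and any distortion apply to the point x, -y, -z); pixel columns grow to the right and rows downward; lengths in m; the calibration is good to about 2 mm. A picture is of the moment at which its call begins.
A pose or a line that the arm cannot do raises IKError and nothing moves.
- job_done(): hands the job in, once; it reports no verdict.
The state is a dict: "time": time; "joint_pos": joint angles; "dq": joint speeds; "joint_torque": joint torques, N m; "ee_pos": TCP position; "ee_rot": TCP orientation; "ft_force": force on the tool from outside, world axes, zero at the start; "moment": the same for the moment, N m; "finger_gap": finger opening in m.
Only numpy, scipy, OpenCV 4.12 (cv2) and the standard library are available. Lean on these libraries where they do the work, as an engineer would, in place of code of your own. Each camera call takes 0.05 s, during which the arm holds its last target.

## Task

Close up the blue form box on the desk: push its lid fully shut, then swing the steel hasp right down over the brass staple so that it lies flat against the box front, then take the red-handled retaining pin from the wooden block and drop it down through the staple's loop until its collar rests on the loop. Leave the pin standing there by itself, and do not shift or knock over the bottle, the mug and the stapler, nor pull the awl or the marker out of the block.

Things in the scene. Friction and masses are not known exactly. Their poses are not given: they have to be found in the camera images.
- formbox: Blue steel box fixed to the desk, 150 (x) by 240 (y) by 120 mm high without lid; origin under its centre. Front face at x = -75 mm, lid hinge on the opposite top edge (x = 75, z = 120 mm). A brass staple, a flat level loop, sticks 47 mm out of the front: arms at y = +-9 to +-16 mm, z = 80 to 88 mm, outer bar 41 to 47 mm from the face. Its yaw varies widely.
- staple (a point): Centre of the staple's loop, at x = -100, y = 0, z = 84 mm of the box frame, whose axes it shares. With the hasp shut, the opening left in front of it is 33 (x) by 18 mm (y), 8 mm thick; this point is 17.5 mm in front of the hasp's outer face and 16 mm from the bar. A pin standing here clears hasp and lid.
- lid (a joint): Angle of the flat blue lid (150 by 240 mm, 12 mm thick, top at z = 132 mm when shut): 0 is shut, grows as the front edge rises, at most 1.3. Stiff hinge: it stays where it is left (1 to 3 N at the front edge shut it). It can be pressed on its outer side; the hasp takes up the middle 110 mm of its front edge.
- hasp (a joint): Angle of the steel hasp to the lid, hinged along the lid's front edge: 0 hangs flat on the box front, pi/2 sticks straight out, pi stands up, more leans back over the lid. Plate 110 mm wide, 88 mm long, 5 mm thick; slot 40 mm wide, 33 to 67 mm from the axis, goes over the staple; push on the 35 mm strips beside it. Stiff hinge: it stays where left, 0.5 to 2 N near its end move it.
- hasp_hinge (a point): Middle of the hasp's hinge axis, on the lid's front edge; with the lid shut it is at x = -80, y = 0, z = 126 mm of the box frame. The axis runs along the box's y.
- hasp_end (a point): Middle of the hasp's free edge, 88 mm from the hinge axis.
- pin: Retaining pin, 148 mm long, about 120 g, upright at the start: steel shaft 10 mm in diameter, tapered tip, collar 28 mm in diameter 70 to 76 mm above the tip, then a red round handle 20 mm in diameter up to 148 mm. Origin at the tip, z towards the handle. It stands loose in one of the block's three holes, collar on the block's top.
- holder: Fixed wooden desk block, 180 (x) by 56 (y) by 80 mm high, origin at the centre of its underside, with three 13 mm holes in its top at x = -60, 0 and +60 mm in a row, which hold pin, awl and marker in any order.
- awl: Paper awl in the block, shaped like the pin but with a pale wood handle 18 mm in diameter up to 140 mm; origin at its tip. Leave it.
- marker: Marker in the block, shaped like the pin but with a black foot and a blue handle 16 mm in diameter up to 132 mm; origin at its tip. Leave it.
- bottle: Clear water bottle with blue cap and label, 60 mm in diameter, 150 mm tall, origin under its centre. Leave it.
- mug: White mug, 80 mm in diameter, 90 mm high, handle at its +y; origin under its centre. Leave it.
- stapler: Black and orange stapler, 135 (x) by 36 (y) by about 53 mm high, origin under its centre. Leave it.
Mind the look-alikes: they are no part of the job. Of the things that look like the pin, the middle-sized one is meant.

How it is judged:
On the way, in this order (a step that is already met when the one before it is completed fails the run):
1. the lid is fully shut (value of joint lid below 0.04 rad), for 0.2 s.
2. the hasp lies over the staple, flat against the front, the lid still shut (value of joint lid below 0.04 rad and value of joint hasp below 0.1 rad), for 0.2 s.
3. the pin is down through the loop (z of pin in the frame of staple below -0.055 m and horizontal distance between pin and staple below 0.025 m and angle between pin's own z axis and vertical below 0.25 rad), for 0.2 s.
At the end, for the whole second after the job is handed in: Lid shut (within 0.04 rad), hasp flat over the staple (within 0.10 rad), pin through the loop with its tip 55 to 80 mm below the loop's centre and within 25 mm of it sideways, within 0.25 rad of upright, released and at rest (all of step 2 and all of step 3 and z of pin in the frame of staple above -0.08 m and linear speed of pin below 0.03 m/s); the robot touches nothing.
It fails at once if the bottle is shifted or knocked over (distance of bottle from where it was at the start of the episode above 0.03 m or angle between bottle's own z axis and vertical above 0.5 rad).
It fails at once if the mug is shifted or knocked over (distance of mug from where it was at the start of the episode above 0.03 m or angle between mug's own z axis and vertical above 0.5 rad).
It fails at once if the stapler is shifted or knocked over (distance of stapler from where it was at the start of the episode above 0.03 m or angle between stapler's own z axis and vertical above 0.5 rad).
It fails at once if the awl is pulled out of the block (distance of awl from where it was at the start of the episode above 0.03 m).
It fails at once if the marker is pulled out of the block (distance of marker from where it was at the start of the episode above 0.03 m).
It also fails if it takes over 69 s, if anything falls off the work surface, if the arm or the gripper's body presses on something with over 40 N, if the wrist force passes 120 N, or if a joint passes its speed limit or range.

## Working session

There is one attempt and no reset: what is moved stays moved. The work goes in short steps, each a Python script; the robot and the scene stay as the last script left them, time stands still between calls to the robot, and variables do not carry over. Pictures are saved under pics/ and viewed, and the job is handed in when it is done.

```bash
ls; mkdir -p pics; python3 - <<'E'
from bench import *
import cv2,numpy as np
print(state())
for n in ["scene","top","wrist"]:
    im=get_image(n); cv2.imwrite(f"pics/{n}0.png",im["frame"]); np.savez(f"{n}0.npz",**im)
    print(n,im["camera_matrix"].tolist(),np.round(im["view"],3).tolist(),(im["depth"]>0).mean(), [k for k in im])
E
```

```text
pics
{'time': 0.0, 'joint_pos': array([ 1.12428017e+00,  9.18617931e-02,  1.23186376e+00, -6.75441218e-06,
        1.81978615e+00, -5.67045880e-02]), 'dq': array([-0.00084044, -0.00105346,  0.00051717, -0.00045496,  0.00185254,
       -0.00019552]), 'joint_torque': array([-7.67664351e-04, -4.46447039e+01, -4.06450725e+01,  6.98096096e-02,
        2.89679901e-02, -1.63253621e-04]), 'ee_pos': array([0.22789678, 0.55473946, 0.22951759]), 'ee_rot': array([-2.35716511e-04,  1.93674827e-01,  9.81065309e-01, -9.30127864e-04]), 'ft_force': array([-0.00924159,  0.52845117,  0.49447685]), 'moment': array([-0.03449013, -0.04613979, -0.03587102]), 'finger_gap': 0.08790888689659966}
scene [[593.5139055570992, 0.0, 313.2115917552743], [0.0, 593.5139055570992, 237.3361430757704], [0.0, 0.0, 1.0]] [[0.679, 0.734, -0.0, -0.305], [-0.585, 0.542, 0.603, 0.27], [0.443, -0.409, 0.798, -1.403], [0.0, 0.0, 0.0, 1.0]] 0.99591796875 ['frame', 'depth', 'camera_matrix', 'view']
top [[455.32565306129106, 0.0, 309.89590989142584], [0.0, 455.32565306129106, 233.93794919856185], [0.0, 0.0, 1.0]] [[-0.022, -1.0, 0.004, -0.037], [0.999, -0.022, 0.038, -0.5], [-0.038, 0.004, 0.999, -0.91], [0.0, 0.0, 0.0, 1.0]] 0.9960026041666666 ['frame', 'depth', 'camera_matrix', 'view']
wrist [[363.2463248346555, 0.0, 322.180946448566], [0.0, 363.2463248346555, 238.58712806261184], [0.0, 0.0, 1.0]] [[0.381, 0.925, -0.002, -0.599], [-0.889, 0.366, -0.274, 0.033], [-0.253, 0.106, 0.962, -0.392], [0.0, 0.0, 0.0, 1.0]] 0.9961295572916666 ['frame', 'depth', 'camera_matrix', 'view']
```

View pics/scene0.png

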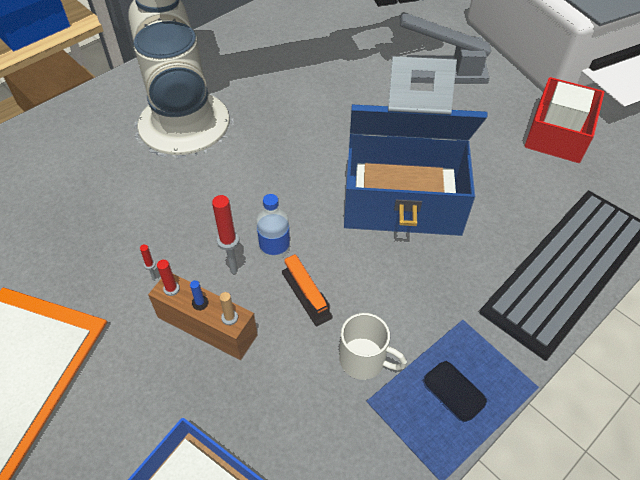

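View pics/top0.png

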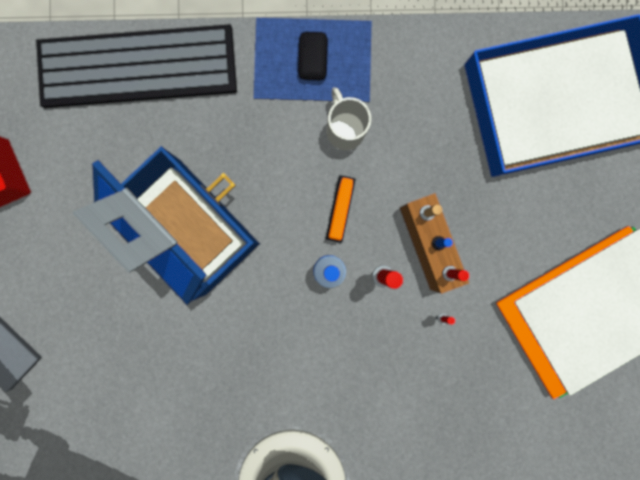

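View pics/wrist0.png

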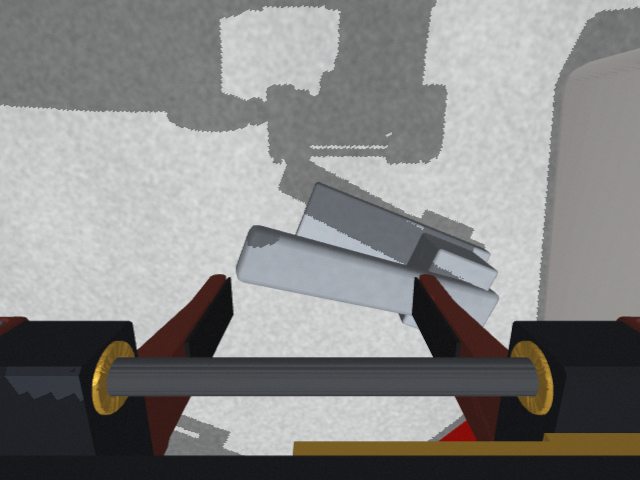

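The scene shows the box with its lid up (hasp leaning past it, box at ~(410,170)) and the staple at ~(408,215). The block at ~(200,310) holds the red pin (168,278), the marker and the awl. Red decoys stand at (225,215) and (147,255). In the top view the box's front corners are at ~(163,150) and ~(257,243), and the pin is at ~(457,274). I'll measure next.

```bash
cat > h.py <<'E'
import numpy as np,cv2
def cloud(im):
    d=im["depth"];K=im["camera_matrix"];V=im["view"]
    v,u=np.mgrid[:d.shape[0],:d.shape[1]]
    P=np.stack([(u-K[0,2])/K[0,0]*d,-(v-K[1,2])/K[1,1]*d,-d],-1)
    R=V[:3,:3];t=V[:3,3]
    W=(P-t)@R
    W[d==0]=np.nan
    return W
def ray(im,u,v,z):
    K=im["camera_matrix"];V=im["view"];R=V[:3,:3];c=-R.T@V[:3,3]
    d=R.T@np.array([(u-K[0,2])/K[0,0],-(v-K[1,2])/K[1,1],-1])
    return c+d*(z-c[2])/d[2]
def proj(im,p):
    K=im["camera_matrix"];V=im["view"];q=V[:3,:3]@np.asarray(p)+V[:3,3]
    return K[0,2]+K[0,0]*q[0]/-q[2],K[1,2]-K[1,1]*q[1]/-q[2]
def hsv(im): return cv2.cvtColor(im["frame"],cv2.COLOR_BGR2HSV)
E
python3 - <<'E'
from h import *
for n in ["top","scene"]:
    im=dict(np.load(n+"0.npz"));W=cloud(im);H=hsv(im);z=W[...,2]
    print(n)
    br=(H[...,0]>12)&(H[...,0]<28)&(H[...,1]>110)&(H[...,2]>80)
    roi=np.zeros_like(br)
    if n=="top": roi[165:210,200:245]=1
    else: roi[195:232,390:425]=1
    m=br&roi&(z>.06)&(z<.1); print("brass",m.sum(),np.nanmean(W[m],0),np.nanmin(W[m],0),np.nanmax(W[m],0))
    # box rim
    blue=(H[...,0]>100)&(H[...,0]<125)&(H[...,1]>120)
    x,y=W[...,0],W[...,1]
    m=blue&(abs(z-.12)<.006)&(y>0.0)&(x>.2)&(x<.8)
    ch=cv2.convexHull(W[m][:,:2].astype(np.float32)); r=cv2.minAreaRect(W[m][:,:2].astype(np.float32)); print("rim",m.sum(),r,np.round(cv2.boxPoints(r),4).tolist())
    if n=="top":
        for uv in [(163,149),(258,243)]: print("corner",ray(im,*uv,.12))
    red=((H[...,0]<8)|(H[...,0]>172))&(H[...,1]>150)
    nl,L,st,c=cv2.connectedComponentsWithStats((red).astype(np.uint8))
    for i in range(1,nl):
        if st[i,4]>25:
            q=W[(L==i)]; print("red",c[i],st[i,4],np.nanmedian(q,0),np.nanmax(q[:,2]))
    # block top
    wood=(H[...,0]>5)&(H[...,0]<18)&(H[...,1]>100)
    m=(abs(z-.08)<.005)&(y<-.05)&(x>.2)&(x<.8)&wood
    r=cv2.minAreaRect(W[m][:,:2].astype(np.float32)); print("block",m.sum(),r)
    m=(z>.15)&(y>0)&(x>.2)&(x<.8)
    gl=m&(H[...,1]<80); bl=m&blue
    for k,mm in (("hasp",gl),("lid",bl)):
        q=W[mm]; 
        if len(q): c=q.mean(0); s=np.linalg.svd(q-c,full_matrices=False); print(k,len(q),c,s[2][2],np.min(q,0),q.max(0))
E
```

```text
top
brass 221 [0.58765642 0.11527723 0.08599924] [0.54839749 0.09067336 0.06790436] [0.61297145 0.15904677 0.09102474]
rim 919 ((0.5216485857963562, 0.18871313333511353), (0.23886877298355103, 0.1464798003435135), 42.386985778808594) [[0.3840999901294708, 0.1623000055551529], [0.4828000068664551, 0.054099999368190765], [0.6592000126838684, 0.2151000052690506], [0.5605000257492065, 0.32330000400543213]]
corner [0.65219115 0.21136844 0.12      ]
corner [0.48061458 0.04477621 0.12      ]
red [ 10.16147082 175.33413269] 1251 [0.62000378 0.53626771 0.03270247] 0.0825408499227994
red [390.31845238 278.43452381] 336 [ 0.41780747 -0.17232153  0.21125046] 0.21530918305894595
red [458.44623656 274.48387097] 186 [ 0.418325   -0.29834786  0.15550154] 0.16095907327499934
red [448.28985507 319.60869565] 69 [ 0.33520305 -0.29313068  0.1071692 ] 0.11039742463220943
block 2075 ((0.4741656482219696, -0.28564754128456116), (0.17853547632694244, 0.0571725033223629), 19.143930435180664)
hasp 4076 [0.50234251 0.20979234 0.28984167] [ 0.57564455 -0.56726657  0.58893292] [0.43362387 0.10865413 0.1514239 ] [
[... 691 characters left out ...]
223.32918396 218.74135546] 723 [ 0.42512751 -0.18262089  0.18133515] 0.21764270756556853
red [145.78807947 254.75496689] 151 [ 0.3338284  -0.29951904  0.09510323] 0.11328121369159529
red [166.08022923 275.0286533 ] 349 [ 0.42371883 -0.30720839  0.13594431] 0.16329571770182696
block 2163 ((0.4735572040081024, -0.2850296199321747), (0.18170997500419617, 0.05897603556513786), 18.881792068481445)
hasp 7314 [0.50570174 0.52542527 0.23043402] [-0.19591632  0.17963462  0.96402707] [0.20013763 0.11362635 0.15001542] [0.60710832 0.8917384  0.33053127]
lid 1302 [0.50879322 0.20581298 0.22129952] [ 0.59283799 -0.64728608 -0.47912822] [0.39357542 0.10995463 0.1500123 ] [0.60537525 0.31294731 0.25860184]
```

```bash
cat >> h.py <<'E'
YAW=np.radians(132.45); C=np.array([.5204,.1894])
BX=np.array([np.cos(YAW),np.sin(YAW)]);BY=np.array([-BX[1],BX[0]])
def toB(W): 
    d=W[...,:2]-C; return np.stack([d@BX,d@BY,W[...,2]],-1)
def B(x,y,z): p=C+x*BX+y*BY; return np.array([p[0],p[1],z])
E
python3 - <<'E'
from h import *
for n in ["top","scene"]:
    im=dict(np.load(n+"0.npz"));W=cloud(im);H=hsv(im);b=toB(W);x,y,z=b[...,0],b[...,1],b[...,2]
    blue=(H[...,0]>100)&(H[...,0]<125)&(H[...,1]>120)
    m=blue&(z>.14)&(abs(y)<.125)&(x>-.1)&(x<.25)
    q=b[m]
    for zb in np.arange(.14,.3,.02):
        s=q[abs(q[:,2]-zb)<.01]
        if len(s)>5: print(n,"lid",round(zb,2),len(s),np.round(np.percentile(s,[5,50,95],axis=0)[:,:2],3).tolist())
    m=(H[...,1]<80)&(z>.2)&(abs(y)<.07)&(x>-.1)&(x<.3); q=b[m]
    for zb in np.arange(.2,.4,.01):
        s=q[abs(q[:,2]-zb)<.005]
        if len(s)>5: print(n,"hasp",round(zb,2),len(s),np.round(np.percentile(s,[5,50,95],axis=0)[:,:2],3).tolist())
E
```

```text
top lid 0.14 171 [[0.072, -0.065], [0.074, 0.05], [0.077, 0.113]]
top lid 0.16 350 [[0.06, -0.061], [0.065, 0.049], [0.071, 0.114]]
top lid 0.18 385 [[0.048, -0.108], [0.053, 0.049], [0.059, 0.115]]
top lid 0.2 338 [[0.036, -0.11], [0.041, 0.063], [0.047, 0.116]]
top lid 0.22 355 [[0.024, -0.11], [0.029, 0.065], [0.035, 0.116]]
top lid 0.24 602 [[0.0, -0.11], [0.014, 0.058], [0.022, 0.114]]
top lid 0.26 412 [[0.002, -0.112], [0.006, 0.06], [0.01, 0.113]]
top hasp 0.25 29 [[-0.004, -0.031], [-0.001, 0.053], [0.006, 0.066]]
top hasp 0.26 624 [[-0.004, -0.05], [0.001, 0.0], [0.006, 0.05]]
top hasp 0.27 548 [[0.006, -0.05], [0.01, -0.0], [0.014, 0.05]]
top hasp 0.28 562 [[0.014, -0.049], [0.018, -0.001], [0.023, 0.049]]
top hasp 0.29 379 [[0.022, -0.052], [0.026, -0.021], [0.031, 0.051]]
top hasp 0.3 424 [[0.03, -0.052], [0.034, -0.021], [0.039, 0.052]]
top hasp 0.31 590 [[0.039, -0.051], [0.043, 0.0], [0.047, 0.05]]
top hasp 0.32 808 [[0.046, -0.05], [0.051, -0.0], [0.057, 0.049]]
top hasp 0.33 27 [[0.053, -0.042], [0.053, -0.002], [0.055, 0.051]]
scene lid 0.14 70 [[0.061, -0.11], [0.0
[... 359 characters left out ...]
0.011, 0.11]]
scene lid 0.26 441 [[-0.0, -0.11], [0.005, 0.004], [0.01, 0.112]]
scene hasp 0.25 17 [[-0.001, -0.037], [0.0, 0.011], [0.004, 0.055]]
scene hasp 0.26 433 [[-0.004, -0.049], [0.0, 0.001], [0.007, 0.051]]
scene hasp 0.27 480 [[0.004, -0.049], [0.01, -0.001], [0.015, 0.05]]
scene hasp 0.28 477 [[0.012, -0.049], [0.018, 0.002], [0.023, 0.05]]
scene hasp 0.29 322 [[0.021, -0.051], [0.026, -0.018], [0.032, 0.052]]
scene hasp 0.3 306 [[0.029, -0.051], [0.034, -0.02], [0.039, 0.052]]
scene hasp 0.31 383 [[0.037, -0.051], [0.043, 0.002], [0.048, 0.051]]
scene hasp 0.32 511 [[0.044, -0.049], [0.05, 0.0], [0.056, 0.05]]
scene hasp 0.33 110 [[0.051, -0.048], [0.054, 0.001], [0.057, 0.047]]
```

The lid is at about 1.03 rad and the hasp at about 2.8 rad. The box frame fits both views. Next I shut the lid by pushing its outer side at y≈+0.1, watching the force.

```bash
cat >> h.py <<'E'
from scipy.spatial.transform import Rotation as Ro
def quat(jaw):
    y=np.array([jaw[0],jaw[1],0.]);y/=np.linalg.norm(y);z=np.array([0,0,-1.]);x=np.cross(y,z)
    q=Ro.from_matrix(np.stack([x,y,z],1)).as_quat(); return [q[3],q[0],q[1],q[2]]
E
python3 - <<'E'
from h import *
from bench import *
s=state();print(s["time"])
for sg in (1,-1):
    for p in (B(.12,.1,.4),B(0,.1,.2),B(-.11,.04,.1)):
        print(sg,inverse_kinematics(p,quat(sg*BX)))
    print('place',inverse_kinematics(B(-.1,0,.15),quat(sg*BY)))
    j=np.array([np.cos(np.radians(109)),np.sin(np.radians(109))]);print('pick',inverse_kinematics([.417,-.305,.14],quat(sg*j)))
E
```

```text
0.15
1 [ 4.41599453e-01 -2.70955819e-01  1.26152152e+00 -4.44089210e-16
  2.15102696e+00 -1.87008914e+00]
1 [ 1.92956051e-01 -2.84336939e-01  1.63656755e+00 -4.44089210e-16
  1.78936205e+00 -2.11873254e+00]
1 [ 8.31846608e-02  2.68538198e-02  1.52860272e+00 -4.44089210e-16
  1.58613612e+00 -2.22850393e+00]
place [ 1.37401556e-01  8.74881533e-02  1.37689272e+00 -4.44089210e-16
  1.67721178e+00  2.53810194e+00]
pick [-6.97357937e-01 -1.33313395e-01  1.61205527e+00 -4.44089210e-16
  1.66285078e+00 -2.59976682e+00]
-1 [ 4.41599453e-01 -2.70955819e-01  1.26152152e+00 -4.44089210e-16
  2.15102696e+00  1.27150351e+00]
-1 [ 1.92956051e-01 -2.84336939e-01  1.63656755e+00 -4.44089210e-16
  1.78936205e+00  1.02286011e+00]
-1 [ 8.31846608e-02  2.68538198e-02  1.52860272e+00 -4.44089210e-16
  1.58613612e+00  9.13088720e-01]
place [ 1.37401556e-01  8.74881533e-02  1.37689272e+00 -4.44089210e-16
  1.67721178e+00 -6.03490711e-01]
pick [-6.97357937e-01 -1.33313395e-01  1.61205527e+00 -4.44089210e-16
  1.66285078e+00  5.41825831e-01]
```

```bash
python3 - <<'E'
from h import *
from bench import *
q=quat(-BX)
def tcp(th,m,r=.13,y=.1):
    k=np.array([.075,.12])+r*np.array([-np.cos(th),np.sin(th)])+(.012+m)*np.array([np.sin(th),np.cos(th)])
    return B(k[0]+.014,y,k[1]+.008)
s=state()
close()
move_l([s["ee_pos"][0],s["ee_pos"][1],.33],speed=.3)
p=tcp(1.05,.04)
move_to(p+[0,0,.1],q)
move_l(p,speed=.2)
for th in [1.05,.9,.75,.6,.45,.3,.18,.08,.03]:
    move_l(tcp(th,0 if th>.05 else .001),speed=.12)
    s=state();print(th,round(s["time"],2),np.round(s["ft_force"],1),np.round(s["ee_pos"]-tcp(th,0),4))
for dz in (.001,-.001,-.002,-.003):
    move_l(tcp(0,dz),speed=.05);hold(.15);s=state();print(dz,round(s["time"],2),np.round(s["ft_force"],1))
    if s["ft_force"][2]>12: break
im=get_image("top");cv2.imwrite("pics/top1.png",im["frame"]);np.savez("top1.npz",**im)
im=get_image("scene");cv2.imwrite("pics/scene1.png",im["frame"]);np.savez("scene1.npz",**im)
E
```

```text
1.05 4.66 [ 0.5 -0.2  0.3] [ 0.0002 -0.      0.0007]
0.9 4.97 [ 0.1  0.3 -0.6] [-0.0001 -0.     -0.    ]
0.75 5.29 [ 0.5 -0.6  0.2] [-0.0001 -0.0002 -0.0005]
0.6 5.61 [ 0.1  1.  -0.1] [-0.0001 -0.0003 -0.0009]
0.45 5.92 [0.4 0.2 0.8] [-0.0002 -0.0002 -0.0006]
0.3 6.24 [0.3 0.2 0.8] [-0.0003 -0.0001 -0.0005]
0.18 6.53 [-0.5 -0.5  0.2] [-0.0004 -0.     -0.0003]
0.08 6.78 [ 0.7 -0.3  0.2] [-0.0004  0.     -0.0003]
0.03 7.03 [0.8 0.4 0.3] [-0.0002  0.      0.0009]
0.001 7.43 [ 0.1  0.5 -0.1]
-0.001 7.83 [-1.7  0.2  4.8]
-0.002 8.23 [-3.9 -0.8  8.7]
-0.003 8.63 [-4.7 -0.7 13.1]
```

View pics/scene1.png

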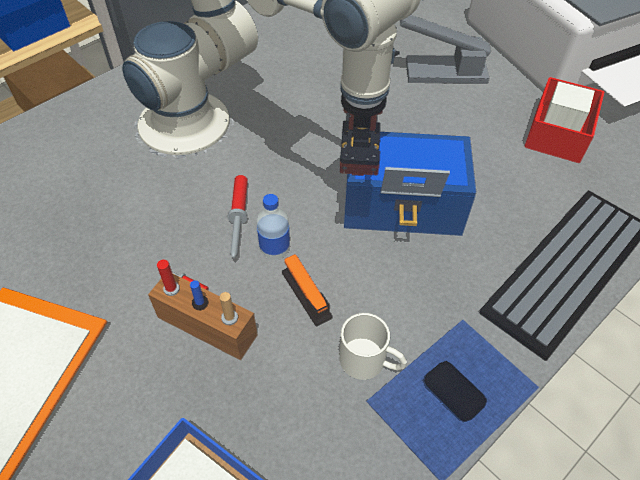

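The lid looks shut, with contact force rising at the expected height. The hasp stands upright at ~(413,183). Both loose red decoys have toppled without being touched: the large one lies at (238,215), the small one behind the block at ~(190,282). I'll measure the hasp angle before swinging it.

```bash
python3 - <<'E'
from h import *
from bench import *
p=state()["ee_pos"]
move_l([p[0],p[1],.26],speed=.25)
for n in ("top","scene"):
    im=get_image(n);cv2.imwrite(f"pics/{n}2.png",im["frame"]);np.savez(f"{n}2.npz",**im)
    W=cloud(im);H=hsv(im);b=toB(W);x,y,z=b[...,0],b[...,1],b[...,2]
    m=(H[...,1]<80)&(z>.14)&(abs(y)<.053)&(x>-.17)&(x<-.05); qq=b[m]
    for zb in np.arange(.14,.23,.01):
        s=qq[abs(qq[:,2]-zb)<.005]
        if len(s)>5: print(n,"hasp",round(zb,2),len(s),np.round(np.percentile(s,[5,50,95],axis=0)[:,:2],3).tolist())
    m=(H[...,0]>100)&(H[...,0]<125)&(H[...,1]>120)&(abs(y)<.12)&(z>.1)
    for a,c in ((-.06,-.02),(-.02,.02),(.02,.06)):
        k=m&(x>a)&(x<c); print(n,"lid z",k.sum(),np.median(z[k]))
print(state()["time"])
E
```

```text
top hasp 0.14 9 [[-0.082, -0.004], [-0.082, 0.038], [-0.081, 0.05]]
top hasp 0.15 42 [[-0.089, -0.009], [-0.084, 0.011], [-0.082, 0.046]]
top hasp 0.16 76 [[-0.09, -0.021], [-0.087, 0.004], [-0.085, 0.048]]
top hasp 0.17 25 [[-0.092, -0.052], [-0.089, -0.021], [-0.088, 0.05]]
top hasp 0.18 34 [[-0.093, -0.05], [-0.092, -0.031], [-0.091, 0.026]]
top hasp 0.19 46 [[-0.096, -0.05], [-0.095, -0.024], [-0.094, 0.02]]
top hasp 0.2 70 [[-0.099, -0.048], [-0.097, -0.01], [-0.096, 0.023]]
top hasp 0.21 190 [[-0.105, -0.049], [-0.102, -0.013], [-0.099, 0.023]]
top lid z 713 0.1309669629276849
top lid z 258 0.13054061088187252
top lid z 0 nan
scene hasp 0.14 65 [[-0.085, -0.049], [-0.084, -0.002], [-0.082, 0.041]]
scene hasp 0.15 157 [[-0.088, -0.047], [-0.086, 0.001], [-0.084, 0.048]]
scene hasp 0.16 168 [[-0.09, -0.047], [-0.088, -0.001], [-0.083, 0.047]]
scene hasp 0.17 102 [[-0.093, -0.05], [-0.091, -0.02], [-0.089, 0.05]]
scene hasp 0.18 104 [[-0.096, -0.05], [-0.094, -0.02], [-0.092, 0.051]]
scene hasp 0.19 118 [[-0.099, -0.049], [-0.097, -0.016], [-0.095, 0.045]]
scene hasp 0.2 177 [[-0.102, -0.049], [-0.099, 0.002], [-0.097, 0.048]]
scene hasp 0.21 261 [[-0.104, -0.047], [-0.101, -0.0], [-0.098, 0.048]]
scene hasp 0.22 8 [[-0.104, -0.034], [-0.102, 0.01], [-0.1, 0.046]]
scene lid z 1152 0.1339994555175787
scene lid z 1825 0.13425596806292947
scene lid z 1722 0.13418017093261275
9.475
  return _methods._mean(a, axis=axis, dtype=dtype,
  ret = ret.dtype.type(ret / rcount)
```

```bash
python3 - <<'E'
from h import *
from bench import *
def tcp(f,m=0,r=.055,y=.038):
    d=np.array([-np.sin(f),-np.cos(f)]);n=np.array([-np.cos(f),np.sin(f)])
    k=np.array([-.08,.126])+r*d+(.0025+m)*n
    return B(k[0]-.014*np.clip(np.cos(f)/.3,-1,1),y,k[1]+.008)
p=tcp(2.87,.025)
e=state()["ee_pos"]
move_l([p[0],p[1],.27],speed=.25)
move_l(p,speed=.25)
for f in [2.8,2.6,2.4,2.2,2.0,1.8,1.6,1.4,1.2,1.0,.8,.6,.45,.3,.2,.1]:
    move_l(tcp(f,0),speed=.12)
    s=state();print(f,round(s["time"],2),np.round(s["ft_force"],1),np.round(s["ee_pos"]-tcp(f,0),4))
    if np.linalg.norm(s["ft_force"])>25: print("STOP");break
else:
  for m in (.002,0,-.001,-.002,-.003):
    move_l(tcp(0,m),speed=.05);hold(.15);s=state();F=s["ft_force"]
    print(m,round(s["time"],2),np.round(F,1),'Fx box',round(F[:2]@BX,1))
    if -F[:2]@BX>10: break
for n in ("top","scene"):
    im=get_image(n);cv2.imwrite(f"pics/{n}3.png",im["frame"])
E
```

```text
2.8 10.72 [-0.2 -0.5 -1. ] [ 0.0005 -0.0005  0.0009]
2.6 10.97 [-0.4  0.2 -0.7] [ 0.0001 -0.0003 -0.0004]
2.4 11.22 [ 1.  -0.   0.4] [-0.0001 -0.0004 -0.0009]
2.2 11.47 [-0.1  0.7 -0.1] [-0.0001 -0.0004 -0.001 ]
2.0 11.72 [-0.1 -0.7  0.7] [-0.0002 -0.0003 -0.0011]
1.8 11.98 [ 0.2  0.6 -0.5] [-0.0002 -0.0003 -0.0011]
1.6 12.27 [ 0.3 -0.4  0.3] [-0.0002 -0.0005 -0.0011]
1.4 12.53 [-0.3 -0.5  0.2] [-0.0003 -0.0004 -0.0013]
1.2 12.78 [-0.5  0.1 -0.5] [-0.0005 -0.0001 -0.0009]
1.0 13.03 [ 1.  -0.8 -0.5] [-0.0006  0.0003 -0.0005]
0.8 13.28 [-0.3 -0.3  0.5] [-0.0005  0.0002 -0.0003]
0.6 13.53 [ 0.8 -0.2 -0.1] [-0.0004  0.0002 -0.0003]
0.45 13.78 [ 0.  -0.  -0.1] [-0.0003  0.0002 -0.0001]
0.3 14.03 [ 0.6  0.4 -0.5] [-0.0004  0.0003 -0.0002]
0.2 14.28 [ 0.4  0.3 -0.3] [-0.0003  0.0003 -0.0001]
0.1 14.53 [ 0.2  0.9 -0.7] [-0.0003  0.0003 -0.0001]
0.002 14.93 [-0.1  0.4  0.5] Fx box 0.4
0 15.33 [-0.3 -0.7 -1.1] Fx box -0.3
-0.001 15.73 [ 1.2 -0.1 -0.7] Fx box -0.9
-0.002 16.13 [ 0.3 -0.5  0. ] Fx box -0.6
-0.003 16.53 [ 3.8 -3.4 -1.9] Fx box -5.1
```

View pics/scene3.png

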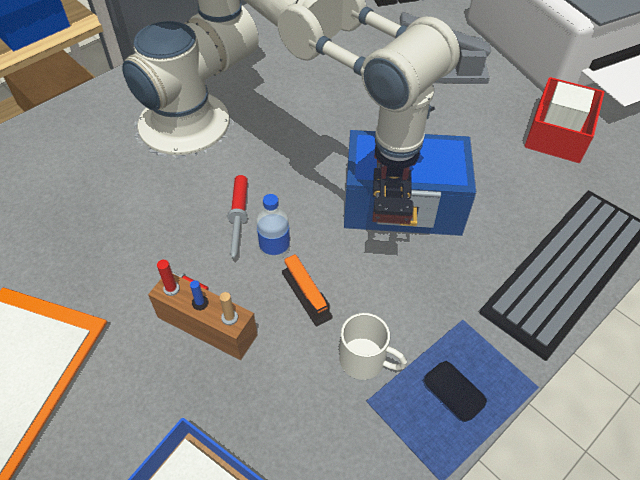

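The hasp now lies against the box front (~(430,205)) and contact was felt. I'll press 2 mm more, retreat forward and up, and look at it along with the pin area.

```bash
python3 - <<'E'
from h import *
from bench import *
p=state()["ee_pos"];bx3=np.array([*BX,0])
move_l(p+.002*bx3,speed=.05);hold(.2);F=state()["ft_force"];print(np.round(F,1),F[:2]@BX)
move_l(p-.035*bx3,speed=.15)
e=state()["ee_pos"];move_l([e[0],e[1],.34],speed=.3)
j=np.array([np.cos(np.radians(109)),np.sin(np.radians(109))])
gripper_open()
move_to([.40,-.22,.34],quat(-j))
for n in ("top","scene","wrist"):
    im=get_image(n);cv2.imwrite(f"pics/{n}4.png",im["frame"]);np.savez(f"{n}4.npz",**im)
    W=cloud(im);H=hsv(im);b=toB(W);x,y,z=b[...,0],b[...,1],b[...,2]
    m=(H[...,1]<80)&(z>.03)&(z<.13)&(abs(y)<.05)&(abs(y)>.022)&(x>-.17)&(x<-.05)
    if m.sum(): print(n,m.sum(),np.round(np.percentile(b[m],[5,25,50,75,95],axis=0),4)[:,[0,2]].tolist())
    red=((H[...,0]<8)|(H[...,0]>172))&(H[...,1]>150)
    nl,L,st,c=cv2.connectedComponentsWithStats((red).astype(np.uint8))
    for i in range(1,nl):
        if st[i,4]>25:
            q=W[(L==i)]; print(n,"red",c[i],st[i,4],np.nanmedian(q,0),np.nanmax(q[:,2]))
print(state()["time"])
E
```

```text
[ 8.5 -6.9 -3.7] -10.810891623905547
top 286 [[-0.0887, 0.0437], [-0.0862, 0.0736], [-0.084, 0.1027], [-0.0805, 0.1285], [-0.0754, 0.1297]]
top red [ 10.12590217 175.28708901] 1247 [0.62025329 0.53637702 0.03277715] 0.08327037033662907
top red [458.45054945 274.3956044 ] 182 [ 0.41949174 -0.29792439  0.15527457] 0.42773431209597396
top red [411.74820144 283.24460432] 139 [ 0.39801091 -0.24819973  0.01423532] 0.42937366460701964
top red [316.21296296 342.76851852] 648 [ 0.28431106 -0.05539696  0.02815326] 0.036905603201762824
scene 971 [[-0.0871, 0.045], [-0.0849, 0.064], [-0.0829, 0.0869], [-0.0811, 0.1078], [-0.079, 0.127]]
scene red [561.41176471 128.24578494] 2669 [0.63936093 0.55610026 0.04951769] 0.08726845213597845
scene red [239.1641791  192.05721393] 402 [ 0.28100111 -0.05507503  0.03078176] 0.039051887815017845
scene red [166.08857143 274.96857143] 350 [ 0.4236945  -0.30723647  0.13649261] 0.16297448542015916
scene red [187.03125 278.4375 ] 32 [ 0.37542968 -0.25599361  0.01789793] 0.08077902833509167
scene red [203.33333333 286.11111111] 27 [ 0.4090891  -0.24266912  0.015332
[... 229 characters left out ...]
t red [177.46723044 238.16490486] 1419 [ 0.28349423 -0.05615962  0.03027373] 0.03726159108604771
wrist red [181.30034636 323.53537853] 2021 [ 0.39496161 -0.16963284  0.38329917] 0.4016976090010252
wrist red [462.61024611 323.05826218] 1991 [ 0.4273145  -0.26283747  0.38273285] 0.4013623234038128
wrist red [  9.41025641 323.34871795] 195 [ 0.40707768 -0.1402231   0.41829728] 0.42309712094638874
wrist red [632.11450382 322.14503817] 131 [ 0.45494301 -0.27898411  0.41759606] 0.42123569759526314
wrist red [162.99517375 418.90637066] 1036 [ 0.38221235 -0.17829264  0.41092542] 0.418291695895866
wrist red [480.53693495 415.21719956] 907 [ 0.41232151 -0.26399583  0.40948238] 0.41816177586259
21.3083
```

View pics/scene4.png

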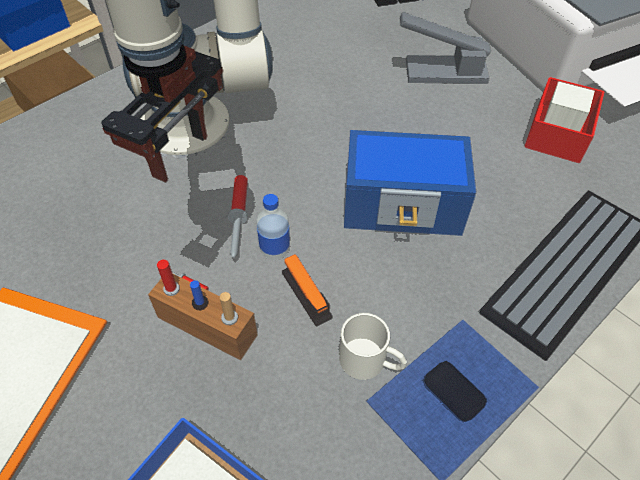

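View pics/wrist4.png

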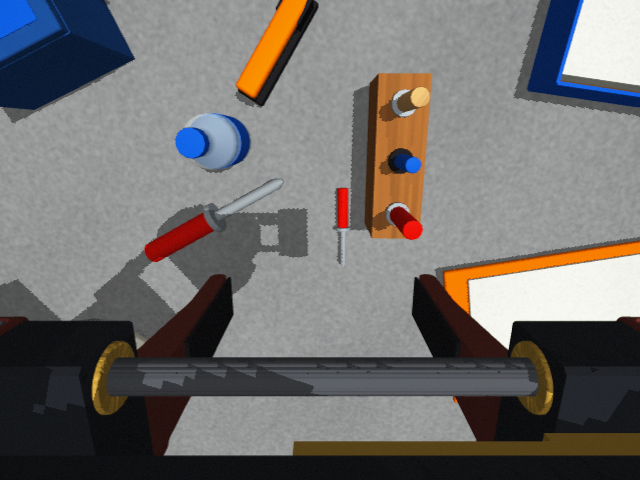

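```bash
python3 - <<'E'
from h import *
j=np.array([np.cos(np.radians(109)),np.sin(np.radians(109))])
for n in ("top","scene","wrist"):
    im=dict(np.load(n+"4.npz"));W=cloud(im);H=hsv(im);b=toB(W)
    red=((H[...,0]<8)|(H[...,0]>172))&(H[...,1]>150)
    m=red&(W[...,2]>.154)&(W[...,2]<.166)&(abs(W[...,0]-.418)<.03)&(abs(W[...,1]+.3)<.03)
    if m.sum()>3:
        c,r=cv2.minEnclosingCircle(W[m][:,:2].astype(np.float32)); print(n,"pin top",m.sum(),c,r,np.median(W[m],0))
    x,y,z=b[...,0],b[...,1],b[...,2]
    if n!="wrist":
        m=(H[...,1]<80)&(z>.05)&(z<.12)&(abs(y)<.05)&(abs(y)>.024)&(x>-.12)&(x<-.078)
        print(n,m.sum(),np.polyfit(z[m],x[m],1))
    br=(H[...,0]>12)&(H[...,0]<28)&(H[...,1]>110)&(H[...,2]>80)&(z>.075)&(z<.1)&(x<-.084)&(x>-.14)&(abs(y)<.03)
    if br.sum(): print("brass",br.sum(),b[br].min(0),b[br].max(0),np.median(b[br],0))
    w=(H[...,0]>5)&(H[...,0]<18)&(H[...,1]>100)&(abs(W[...,2]-.08)<.005)&(W[...,1]<-.05)&(W[...,0]>.3)&(W[...,0]<.6)
    if w.sum(): print("block",cv2.minAreaRect(W[w][:,:2].astype(np.float32)))
E
```

```text
top pin top 94 (0.41859015822410583, -0.3040296733379364) 0.009473228827118874 [ 0.41828581 -0.30378221  0.15716637]
top 123 [ 0.08565318 -0.09253003]
brass 179 [-0.12075696 -0.01618872  0.07679388] [-0.08440399  0.01507087  0.09299476] [-0.10573297  0.00136091  0.08671812]
block ((0.47878456115722656, -0.2837963104248047), (0.1689632087945938, 0.05757910758256912), 18.81670570373535)
scene pin top 105 (0.41774970293045044, -0.3045341372489929) 0.011318247765302658 [ 0.41816768 -0.30518507  0.15887856]
scene 706 [ 0.08464167 -0.09025385]
brass 163 [-0.12128543 -0.01499112  0.08085898] [-0.08408217  0.01578311  0.09318298] [-0.11077209 -0.00125113  0.0888497 ]
block ((0.47315579652786255, -0.28537455201148987), (0.18198266625404358, 0.0585649311542511), 19.389801025390625)
wrist pin top 328 (0.4173568785190582, -0.3051472008228302) 0.009981045499444008 [ 0.41770658 -0.304211    0.15931314]
block ((0.4742107093334198, -0.2860797345638275), (0.17956732213497162, 0.05624713748693466), 18.976972579956055)
```

```bash
python3 - <<'E'
from h import *
for n in ("top","scene"):
  for k in ("0","4"):
    im=dict(np.load(n+k+".npz"));W=cloud(im);H=hsv(im);b=toB(W);x,y,z=b[...,0],b[...,1],b[...,2]
    m=(H[...,0]>100)&(H[...,0]<125)&(H[...,1]>120)&(z>.02)&(z<.11)&(abs(y)<.105)&(abs(y)>.06)&(x>-.1)&(x<-.06)
    if m.sum()>20: print(n,k,m.sum(),"face",np.polyfit(z[m],x[m],1),np.polyfit(y[m],x[m],1))
    if k=="4":
      for lo,hi in ((.04,.055),(.055,.07),(.07,.085),(.085,.1),(.1,.115),(.115,.13)):
        f=(z>lo)&(z<=hi)
        mf=m&f; mh=f&(H[...,1]<80)&(abs(y)<.05)&(abs(y)>.024)&(x>-.12)&(x<-.07)
        print(lo,mf.sum(),np.median(x[mf]) if mf.sum() else 0,mh.sum(),np.median(x[mh]))
E
```

```text
top 0 127 face [ 0.0007773  -0.07444432] [-0.00045732 -0.07438387]
top 4 107 face [ 0.00084012 -0.07442122] [-0.00021526 -0.0743517 ]
0.04 12 -0.07438324590625849 29 -0.08844396631195414
0.055 18 -0.07441196266571531 25 -0.08721634049380819
0.07 27 -0.07436911221219131 36 -0.085945672091405
0.085 28 -0.07431154910581986 32 -0.08462106198166883
0.1 16 -0.07435961681727618 19 -0.08368056916751396
0.115 0 0 122 -0.0799772444035236
scene 0 1373 face [-0.0009155  -0.07180223] [-0.00145944 -0.07186387]
scene 4 1379 face [-0.00337163 -0.07168644] [-0.00154136 -0.07190962]
0.04 223 -0.07198421086006983 132 -0.08603747131771766
0.055 215 -0.07198856615242466 146 -0.08496097421489184
0.07 246 -0.07216562303393752 147 -0.08362954477714346
0.085 234 -0.07182041024869323 153 -0.08253898059379136
0.1 170 -0.07206776796448673 167 -0.08098096199656325
0.115 0 0 150 -0.08035831411271596
```

The fit shows the hasp stopped at about 0.085 rad. The upright finger probably met the hinge edge before the tip had pushed it fully home. I'll push again lower on the strip with the tool tilted, so the tip leads.

```bash
cat >> h.py <<'E'
def tiltq(a,sg=-1):
    bx=np.array([*BX,0]);up=np.array([0,0,1.]);z=np.sin(a)*bx-np.cos(a)*up;y=sg*np.array([*BY,0]);x=np.cross(y,z)
    q=Ro.from_matrix(np.stack([x,y,z],1)).as_quat(); return [q[3],q[0],q[1],q[2]],z
E
python3 - <<'E'
from h import *
from bench import *
q,zt=tiltq(np.radians(25))
def P(xt,zz,y=.042): return B(xt,y,zz)-.008*zt
a=P(-.0915-.045,.20);b=P(-.0915-.045,.046)
print(inverse_kinematics(a,q),inverse_kinematics(b,q))
close()
move_l([.45,-.02,.34],speed=.35,orientation=q)
move_to(a,q);move_l(b,speed=.25)
move_l(P(-.0915-.012,.046),speed=.15)
for d in np.arange(-.010,.010,.0015):
    move_l(P(-.0915+d,.046),speed=.03);hold(.05);F=state()["ft_force"];print(round(d,4),round(F[:2]@BX,1),round(F[2],1))
    if -F[:2]@BX>14: break
hold(.1)
move_l(b,speed=.2);move_l(a,speed=.3)
for n in ("top","scene"):
    im=get_image(n);cv2.imwrite(f"pics/{n}5.png",im["frame"]);np.savez(f"{n}5.npz",**im)
    W=cloud(im);H=hsv(im);bb=toB(W);x,y,z=bb[...,0],bb[...,1],bb[...,2]
    m=(H[...,1]<80)&(z>.045)&(z<.11)&(abs(y)<.05)&(abs(y)>.024)&(x>-.12)&(x<-.07)
    if m.sum()>20: print(n,m.sum(),np.polyfit(z[m],x[m],1),np.median(x[m]))
print(state()["time"])
E
```

```text
[-0.12103866  0.31447703  1.07555614  0.31867978  2.06976388 -0.75352324] [-0.12103866  0.36623088  1.28685206  0.28773216  1.81855486 -0.83765828]
-0.01 -1.1 -0.4
-0.0085 0.9 1.5
-0.007 0.0 -0.4
-0.0055 -0.6 -0.1
-0.004 0.1 -1.2
-0.0025 -0.6 -0.7
-0.001 0.3 -0.5
0.0005 -0.6 0.0
0.002 -5.2 -1.0
0.0035 -9.2 -0.7
0.005 -12.2 -3.1
0.0065 -16.9 -2.2
scene 588 [-0.00247732 -0.07922491] -0.07942603714746645
31.65
```

The hasp is now flat (slope -0.002 rad). Next I fetch the pin.

```bash
python3 - <<'E'
from h import *
from bench import *
e=state()["ee_pos"]
j=np.array([np.cos(np.radians(109)),np.sin(np.radians(109))]);q=quat(-j)
pt=np.array([.4177,-.3045])
move_l([e[0],e[1],.32],speed=.35)
gripper_open()
move_to([*pt,.30],q)
move_l([*pt,.124],speed=.2)
close();s=state();print(s["finger_gap"],s["ee_pos"],s["time"])
move_l([*pt,.36],speed=.2)
s=state();print(s["finger_gap"],s["ft_force"])
t=B(-.1,0,.36)
print(inverse_kinematics(t,quat(-BY)))
move_to(t,quat(-BY))
for n in ("top","scene","wrist"):
    im=get_image(n);cv2.imwrite(f"pics/{n}6.png",im["frame"]);np.savez(f"{n}6.npz",**im)
print(state()["time"],state()["finger_gap"],state()["ee_pos"]-t)
E
```

```text
0.019449273382582767 [ 0.41769809 -0.30450948  0.12397258] 37.0583
0.019531166464202287 [-0.64207191  0.64358859 -1.78611681]
[ 1.37401556e-01  1.60282212e-01  9.22420369e-01 -4.44089210e-16
  2.05889007e+00 -6.03490711e-01]
40.2 0.019533383058021003 [ 8.88449409e-05 -1.07527589e-03  1.70848300e-04]
```

View pics/scene6.png

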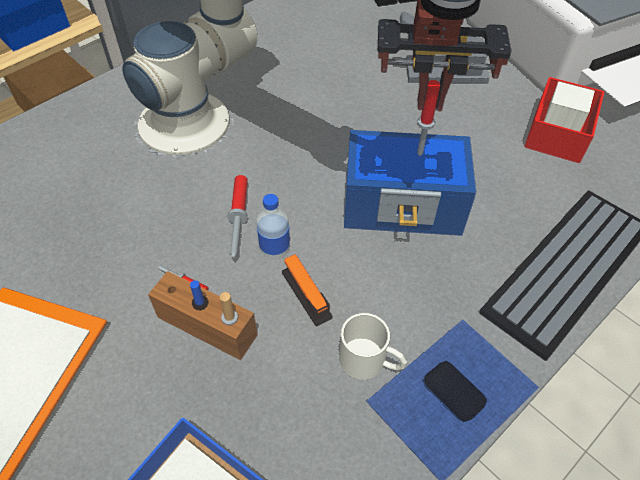

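View pics/wrist6.png

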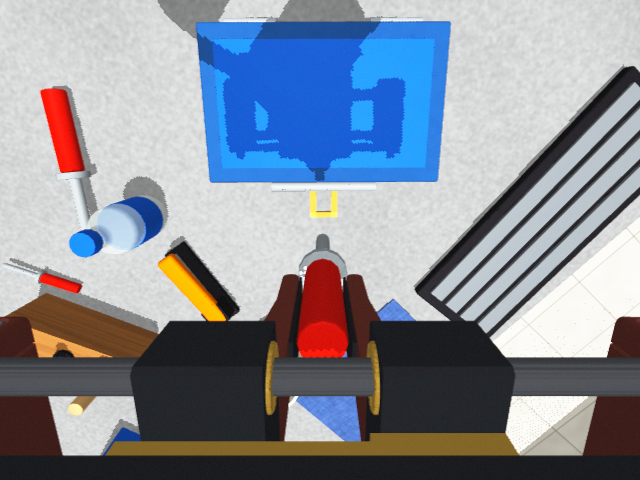

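The pin is held, with its tip at ~(421,155) and handle at ~(431,95) in the scene view, and it looks slightly leaned. I'll measure its tilt before lowering it.

```bash
python3 - <<'E'
from h import *
im=dict(np.load("scene6.npz"));W=cloud(im);H=hsv(im);b=toB(W)
a=proj(im,B(-.1,0,.246));c=proj(im,B(-.1,0,.39));print("expected tip,top px",a,c)
red=((H[...,0]<8)|(H[...,0]>172))&(H[...,1]>150);z=b[...,2]
m=(abs(b[...,0]+.1)<.04)&(abs(b[...,1])<.04)&(z>.2)&(z<.42)
for zb in np.arange(.22,.4,.01):
    s=m&(abs(z-zb)<.005)
    if s.sum()>3:
        v,u=np.nonzero(s); print(round(zb,2),s.sum(),np.round(np.median(b[s],0)[:2],4),np.round(np.percentile(b[s][:,1],[2,98]),3))
# silhouette centre per row -> compare with expected line
v,u=np.nonzero(m)
for r in range(85,160,6):
    uu=u[v==r]
    if len(uu): print(r,uu.min(),uu.max(),round(a[0]+(c[0]-a[0])*(r-a[1])/(c[1]-a[1]),1))
E
```

```text
expected tip,top px (np.float64(420.1165426948926), np.float64(155.7032468909605)) (np.float64(434.03611013932766), np.float64(86.39884212862077))
0.25 9 [-0.1017  0.0006] [-0.002  0.004]
0.26 23 [-0.1035  0.0024] [-0.003  0.006]
0.27 26 [-0.1045  0.0023] [-0.003  0.006]
0.28 27 [-0.1041  0.0016] [-0.003  0.006]
0.29 32 [-0.104   0.0026] [-0.003  0.006]
0.3 28 [-0.1043  0.0023] [-0.002  0.006]
0.31 13 [-0.1047  0.0017] [-0.002  0.006]
0.32 99 [-0.1095  0.0035] [-0.011  0.014]
0.33 72 [-0.1085  0.0025] [-0.008  0.013]
0.34 62 [-0.1084  0.0036] [-0.007  0.011]
0.35 72 [-0.1087  0.0019] [-0.014  0.014]
0.36 130 [-0.1099  0.0022] [-0.016  0.02 ]
0.37 145 [-0.1099  0.0026] [-0.016  0.02 ]
0.38 145 [-0.1098  0.0028] [-0.017  0.02 ]
0.39 181 [-0.1094  0.001 ] [-0.017  0.022]
85 419 449 434.3
91 419 447 433.1
97 418 445 431.9
103 418 443 430.7
109 418 441 429.5
115 421 433 428.3
121 418 435 427.1
127 420 432 425.9
133 421 426 424.7
139 420 425 423.5
145 419 424 422.3
151 418 423 421.1
```

```bash
python3 - <<'E'
from h import *
from bench import *
f=lambda z:B(-.1,-.001,z)
move_l(f(.21),speed=.2);hold(.1)
F0=state()["ft_force"];print(F0)
move_l(f(.185),speed=.1);print(np.round(state()["ft_force"]-F0,1))
for z in (.17,.155,.145,.140,.137,.135,.1335,.132,.1305):
    move_l(f(z),speed=.08);s=state();d=s["ft_force"]-F0;print(z,round(s["time"],2),np.round(d,1),round(s["finger_gap"],4))
    if d[2]>4 or np.linalg.norm(d)>8: print("contact");break
for n in ("scene","wrist"):
    im=get_image(n);cv2.imwrite(f"pics/{n}7.png",im["frame"]);np.savez(f"{n}7.npz",**im)
E
```

```text
[ 0.12661135  0.17210806 -1.9736895 ]
[ 0.2 -0.6  0.4]
0.17 41.93 [-0.3  0.4  0.4] 0.0195
0.155 42.27 [-0.8 -0.5  0.5] 0.0196
0.145 42.54 [-0.4  0.2  1.2] 0.0194
0.14 42.79 [-0.4  0.1  0.8] 0.0199
0.137 43.04 [-0.1 -0.3  1.7] 0.0196
0.135 43.29 [ 0.1 -0.7  0.3] 0.0195
0.1335 43.54 [0.6 0.5 1.3] 0.0199
0.132 43.79 [0.  0.2 1.6] 0.0194
0.1305 44.04 [-2.4 -0.1  7.6] 0.0197
contact
```

View pics/scene7.png

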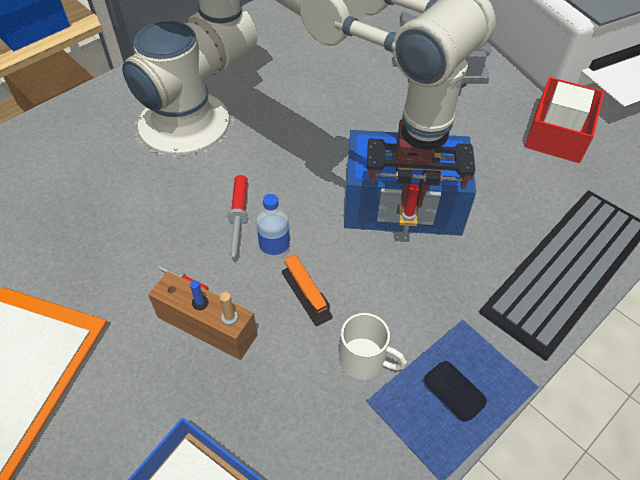

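The collar met the loop at the expected height. The pin is upright in the staple at ~(409,205), so I'm releasing it.

```bash
python3 - <<'E'
from h import *
from bench import *
move_l(B(-.1,-.001,.1315),speed=.05)
gripper_open();hold(.2)
move_l(B(-.1,-.001,.26),speed=.2)
move_l(B(-.1,-.001,.36)+[-.2,-.12,0],speed=.35);hold(.3)
for n in ("top","scene"):
    im=get_image(n);cv2.imwrite(f"pics/{n}8.png",im["frame"]);np.savez(f"{n}8.npz",**im)
    W=cloud(im);H=hsv(im);b=toB(W);x,y,z=b[...,0],b[...,1],b[...,2]
    red=((H[...,0]<8)|(H[...,0]>172))&(H[...,1]>150)&(abs(x+.1)<.05)&(abs(y)<.05)&(z<.2)
    for zb in (.1,.12,.14,.155,.165):
        s=red&(abs(z-zb)<.008)
        if s.sum()>3: print(n,zb,s.sum(),np.round(np.median(b[s],0),4))
    m=(H[...,1]<80)&(z>.045)&(z<.11)&(abs(y)<.05)&(abs(y)>.024)&(x>-.12)&(x<-.07)
    if m.sum()>20: print(n,"hasp",m.sum(),np.polyfit(z[m],x[m],1))
    m=(H[...,0]>100)&(H[...,0]<125)&(H[...,1]>120)&(abs(y)<.1)&(abs(x)<.06)&(z>.1)
    if m.sum()>20:print(n,"lid",np.polyfit(x[m],z[m],1))
print(state()["time"])
E
```

```text
top 0.12 17 [-0.1032  0.007   0.121 ]
top 0.14 18 [-0.1016  0.0067  0.1406]
top 0.155 27 [-0.1035  0.006   0.1584]
top 0.165 97 [-0.1022  0.0006  0.1645]
top hasp 32 [ 0.00020972 -0.08142199]
top lid [-0.00046505  0.1314138 ]
scene 0.1 31 [-0.1068  0.0024  0.1036]
scene 0.12 52 [-0.1082  0.0016  0.1195]
scene 0.14 60 [-0.1077  0.0017  0.1398]
scene 0.155 57 [-0.108   0.0021  0.1545]
scene 0.165 101 [-0.104   0.0002  0.1662]
scene hasp 594 [ 0.00289981 -0.07951897]
scene lid [0.00203033 0.13427233]
47.7917
```

View pics/scene8.png

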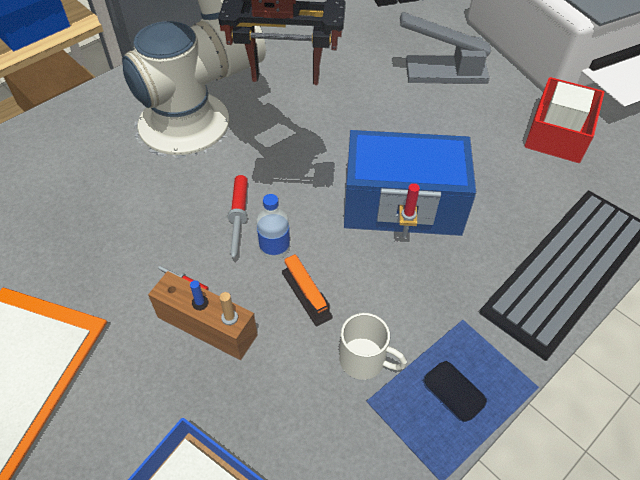

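The pin stands upright in the loop at ~(411,205). Its top is at z≈0.166, as expected with the collar seated. The lid and hasp are flat, the other objects haven't moved, and the arm is clear.

```bash
python3 -c "
from bench import *
job_done();print(state()['time'])"
```

```text
the job is handed in; nothing more can be done
the job is handed in; nothing more can be done
```

The box is closed up and I handed the job in at about 48 s of the 69 s allowed. No verdict is reported, so this rests on my own checks.

- **What I did:** I pushed the lid shut, swung the hasp down over the staple, then moved the red pin from the block into the staple's loop and let go of it.
- **Last checks:** lid slope was about 0.002 rad or less and hasp slope about 0.003 rad or less. The pin stood upright within a few mm of the loop's centre. Its top was at z ≈ 0.166 m, which fits the collar resting on the loop. The arm was clear. The bottle, mug, stapler, awl and marker looked unmoved in the scene picture; I did not measure them.
- **What went wrong and was mended:** the first hasp push left it at about 0.085 rad, inside the 0.10 limit but not flat. I pushed again with the tool tilted and it went flat.
- **Also seen:** the two loose red look-alikes toppled during the lid step, with the arm nowhere near them. They are no part of the job and stayed on the desk.
- **Disagreement:** the scene camera's depth reads about 3 mm off the top camera's, which is within the clearances.

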